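# Wedge the mould rack's catch and fill the soaking tub

### The arm

A 6-joint arm with a two-finger parallel gripper is mounted at the origin on the work surface. World frame = base frame: x ahead of the robot, y to its left, z up, the work surface at z = 0. Lengths are in m, angles in rad, forces in N, time in s.
With the tool pointing down it reaches from about 0.325 to 1 m from the base axis. Payload 5.1 kg.
Tool frame: the origin (TCP) lies on the centre line of the jaws, within the pads' length; the fingertips stand 22 mm ahead of it and the grasp point (between the pads) lies 3 mm ahead of it; y points along the fingers, z is the direction in which the jaws open and shut, and the axes are right-handed (so a half turn about y gives the same grasp; the last joint's range is limited). The gripper opens to 85 mm and grips with 20 to 120 N. Pads are 22 mm wide; open, the fingers measure 114 mm over their backs; the gripper's body (76 mm by 85 mm) begins 54 mm behind the grasp point. The pads swing forward as they close: fully open they stand 13 mm farther back than shut.
Start: joints at [1.092, 0.124, 1.65, -0, 1.367, -0.083], TCP at [0.251, 0.6, 0.253] pointing down, gripper open.
Joint ranges: [-2.61, 2.61], [-1.02, 2.33], [0.03, 2.71], [-1.35, 4.49], [0.32, 2.68], [-2.91, 2.91]. Speed limits (rad/s): [2.57, 2.57, 3.14, 3.14, 3.14, 3.14].

### API

Orientations are given as a unit quaternion [x, y, z, w].
In Python, from workcell import monitor, cams, order, spotter gives the robot as it stands. The module is installed in compiled form; this text tells all that it offers.
- The arm moves only by the tool carry_out, never from a script. Its arguments are lists of equal length, an entry for each row: "travel": the shift along the tool's x, y, z in cm, a list of three; "turn": the turn, a rotation vector about the tool's x, y, z in rad, a list of three; "claw": the closure, from 0 (fully open) to 1 (shut). A call has 1 to 20 rows; each row shifts and turns the commanded pose from where the row before left it, along the tool's axes as they then stand; what a row does not reach is not made up. A row lasts 1/8 s, in which the tool goes at most 62.5 mm and 10.7 degrees, less where a joint would pass 70% of its speed; a pose out of reach is approached as far as the arm can. A call with a gripper value outside its range is refused whole. The fingers move at their own pace and stop on an object; "squeeze" is the grip in N (left out, the last holds). Time passes only in rows, so rows that do not move let the fingers close. It gives the time, the measured TCP pose, the force and the opening at its end, in the units of the state.
- monitor.observe(): the state, without advancing time (a new reading comes with each control period).
- cams.capture(name): name is "scene" or "top" or "wrist"; returns a dict with "color" (420x560x3 uint8, red, green, blue), "range_z" (420x560 float32, m along the optical axis (not along the pixel's ray), 0 where there is no reading), "intrinsics" (3x3 intrinsics, pixels), "xyz" and "attitude" of the camera in the world. Camera axes: x right, y down, z forward; pixel columns grow to the right and rows downward; lengths in m; the calibration is good to about 2 mm. A picture is of the moment at which its call begins.
- order.job_done(): hands the job in, once; it reports no verdict.
Trained networks look in the newest picture that a camera, given by its name, has taken for a name from the list of things; names that differ only in an ending like _2 or _b are one class to them, and where a whole thing is asked for, a point or a joint stands for the part that bears it (a point fixed in the world has none). Each returns a list of dicts, best first, with "p" (0 to 1); they miss things now and then, are a little off and sometimes report something else, mostly with a low value. They report only what shows in the picture. A call takes as long as a camera call. They do not tell look-alikes from the thing itself.
- spotter.boxes_of(camera, query): "at" ([x, y, z] in m, in world coordinates, good to about 4 mm: the middle of the surface that is visible of it).
- spotter.outline_of(camera, query): "pixels" (420x560 bool, what is visible of it).
The state is a dict: "time": time; "joint_pos": joint angles; "qd": joint speeds; "joint_torque": joint torques, N m; "tool_pos": TCP position; "ee_rot": TCP orientation; "contact_force": force on the tool from outside, world axes, zero at the start; "moment": the same for the moment, N m; "opening": opening from 0.0 (shut) to 1.0 (fully open).
Only numpy, scipy, OpenCV 4.12 (cv2) and the standard library are available. Lean on these libraries where they do the work, as an engineer would, in place of code of your own. Each camera call takes 0.05 s, during which the arm holds its last target. There are 200 camera calls.

### The job

Wedge the rack's sprung hold-down frame open with the wooden wedge and let go of it, take the lid off the soaking tub (tip its handle side up, draw it out from under the lug) and lay it flat, right way up, on the counter, then put every mould from the rack into the tub, down inside it. When all the moulds are in, pull the wedge out so that the frame springs fully shut, and lay the wedge flat on the counter clear of the rack; do not disturb the jar, bowl and spatula.

Things in the scene. Friction and masses are not known exactly. Their poses are not given: they have to be found in the camera images.
- rack: White plastic block 190 (x) x 214 (y) x 25 mm high, fixed; origin: centre of its underside. Four square wells 54 mm wide at x = -45 or +45, y = -42 or +42 mm, floors 8 mm above the counter. A steel plate, the fixed jaw, 46 mm high, continues its far face (x = +95 mm) from y = -107 to -140 mm.
- catch (a joint): Slide of the sprung steel hold-down frame towards rack +x, m: 0 shut, stop 0.034. Two bars along y, 86 to 96 mm up, joined at y = -102, +102 mm. Shut, they span rack x = -32..-14 and 58..76 mm, each over 10 mm of the moulds' tops with 3 mm play: no mould can be lifted out. Free from 0.012 on. The spring shuts it: 2 N at 0, plus 100 N/m.
- gap (a point): Mouth of the wedge gap, fixed at (102, -140, 20) mm in the rack's frame and turning with it. Gap when shut: 14 mm, from the fixed jaw's face (rack x = 95 mm) to the moving jaw's (x = 109). Jaws 46 mm high, bracket above at 48. The wedge, lying on the counter, goes in tip first along rack +y; past the jaws its tip runs free along the rack's far face.
- jaw (a point): Middle of the moving jaw's inner face, on the sliding frame: (109, -130, 20) mm in the rack's frame when shut. The jaw is 20 mm long (y = -140..-120) and 12 mm thick.
- wedge: Wooden wedge 145 long, 40 mm high, lying. Origin: underside, mid thickness, 25 mm from the blunt end; x points to the tip (x = 120). x = -25..50 is parallel, 34 mm thick; x = 50..120 tapers on the -y side; the +y side (y = 17) is flat, to go along the fixed jaw; tip 6 mm thick. Pushed in (10 to 20 N) till the parallel part is between the jaws it holds the catch about 0.020 open. 0.1 to 0.2 kg.
- tub: Grey plastic tub, loose, 200 (x) x 220 (y) x 80 mm high, walls and floor 5 mm, 0.95 kg; origin: centre of its underside. On its near rim (x = -100..-83 mm, 100 mm long) a lug reaches inwards over the lid's near edge, 91 to 97 mm above the underside.
- lid: Aluminium lid 193 x 216 x 5 mm (x = -93..100), loose on the tub's rim, 0.16 kg; origin: plate underside, over the tub's centre when on (80 mm up). Near edge tucked 10 mm under the lug (6 mm play); a 10 mm deep strip below its far side (x = 87..92) sits inside the far wall. Tip the far side up 15 mm or more, draw it to +x, lift.
- lid_bar (a point): Middle of the lid's round handle bar, 12 mm thick, 90 mm long along the lid's y, 30 mm above the plate, at x = +75 mm of the lid (far side).
- jar: Bystander: glass jar, 68 mm across, 110 mm high; origin under its centre.
- bowl: Bystander: steel bowl, 150 mm across, 70 mm high; origin under its centre.
- spatula: Bystander: spatula lying on the counter, along its x.
- mould1: Square steel baking mould 46 x 46 mm, 75 mm high, standing mouth down in a well of the rack (may be absent); origin: centre of its lower face, z up along its height. 0.09 to 0.155 kg.
- mould2: Square steel baking mould 46 x 46 mm, 75 mm high, standing mouth down in a well of the rack (may be absent); origin: centre of its lower face, z up along its height. 0.09 to 0.155 kg.
- mould3: Square steel baking mould 46 x 46 mm, 75 mm high, standing mouth down in a well of the rack (may be absent); origin: centre of its lower face, z up along its height. 0.09 to 0.155 kg.
- mould4: Square steel baking mould 46 x 46 mm, 75 mm high, standing mouth down in a well of the rack (may be absent); origin: centre of its lower face, z up along its height. 0.09 to 0.155 kg.
There are look-alikes about, which are no part of the job. Leave any blue or yellow look-alike of the mould2 alone.

How it is judged:
On the way, in this order (a step that is already met when the one before it is completed fails the run):
1. the wedge, let go of, holds the catch open (value of joint catch above 0.014 m and contact force between each of the fingers, the arm and wedge below 0.1 N and horizontal distance between wedge and gap below 0.08 m), for 0.3 s.
2. every mould is in the tub, let go of (x of mould1 in the frame of tub between -0.1 and 0.1 m and y of mould1 in the frame of tub between -0.11 and 0.11 m and z of mould1 in the frame of tub between -0.005 and 0.05 m and linear speed of each of mould1, mould2, mould3, mould4 below 0.03 m/s and contact force between the fingers and mould1 below 0.1 N and x of mould2 in the frame of tub between -0.1 and 0.1 m and y of mould2 in the frame of tub between -0.11 and 0.11 m and z of mould2 in the frame of tub between -0.005 and 0.05 m and contact force between the fingers and mould2 below 0.1 N and x of mould3 in the frame of tub between -0.1 and 0.1 m and y of mould3 in the frame of tub between -0.11 and 0.11 m and z of mould3 in the frame of tub between -0.005 and 0.05 m and contact force between the fingers and mould3 below 0.1 N and x of mould4 in the frame of tub between -0.1 and 0.1 m and y of mould4 in the frame of tub between -0.11 and 0.11 m and z of mould4 in the frame of tub between -0.005 and 0.05 m and contact force between the fingers and mould4 below 0.1 N), for 0.2 s.
At the end, for the whole second after the job is handed in: Every mould at rest inside the tub, its lower face's centre under 50 mm above the tub's underside; catch shut within 3 mm; wedge flat on the counter, not touching the rack; lid on the counter, right way up, within 0.15 rad of level (all of step 2 and height (world z) of lid below 0.02 m and angle between lid's own z axis and vertical below 0.15 rad and height (world z) of wedge below 0.008 m and angle between wedge's own z axis and vertical below 0.1 rad and contact force between wedge and rack below 0.05 N and linear speed of each of wedge, lid below 0.02 m/s and value of joint catch below 0.003 m).
It fails at once if the jar is moved more than 40 mm (distance of jar from where it was at the start of the episode above 0.04 m).
It fails at once if the bowl is moved more than 40 mm (distance of bowl from where it was at the start of the episode above 0.04 m).
It fails at once if the spatula is moved more than 40 mm (distance of spatula from where it was at the start of the episode above 0.04 m).
Of mould1, mould2, mould3, mould4 only 2 to 4 are there at a start; the rules pass over those that are not, and their reading is None.
At some moment in a run one of wedge, tub may be knocked a few centimetres aside while the robot is not near it.
Once in a run the grip may slacken for a moment while it holds something.
It also fails if it takes over 210 s, if anything falls off the work surface, if the arm or the gripper's body presses on something with over 40 N, if the wrist force passes 120 N, or if a joint passes its speed limit or range.

## Working session

There is one attempt and no reset: what is moved stays moved. The work goes in short steps, Python scripts to look and compute and a tool call to move; the robot and the scene stay as the last step left them, time stands still between calls to the robot, and variables do not carry over. Pictures are saved under pics/ and viewed, on a budget of 14 in all, crops included, one or two more only if the job needs it, and the job is handed in when it is done.

Besides the shell and the picture viewer there is one more tool, called as name(argument=value, ...), one argument or row to a line, values as JSON. carry_out: Moves the arm, as the interface text tells. Its arguments: {"type":"object","properties":{"travel":{"type":"array","items":{"type":"array","items":{"type":"number"}}},"turn":{"type":"array","items":{"type":"array","items":{"type":"number"}}},"claw":{"type":"array","items":{"type":"number"}},"squeeze":{"type":"number"}},"required":["travel","turn","claw"]}

```bash
mkdir -p pics
cat > h.py <<'E'
import numpy as np, cv2
from scipy.spatial.transform import Rotation as R
from workcell import monitor, cams, order, spotter
def snap(n,f=None):
    c=cams.capture(n)
    if f: cv2.imwrite('pics/'+f,c['color'][:,:,::-1])
    return c
def att(c):
    a=np.array(c['attitude']); return a if a.shape==(3,3) else R.from_quat(a).as_matrix()
def cloud(c):
    K=c['intrinsics'];z=c['range_z'];v,u=np.indices(z.shape)
    p=np.stack([(u-K[0][2])/K[0][0]*z,(v-K[1][2])/K[1][1]*z,z],-1)
    w=p@att(c).T+np.array(c['xyz']); w[z==0]=np.nan; return w
def proj(c,P):
    p=(np.atleast_2d(P)-np.array(c['xyz']))@att(c); K=np.array(c['intrinsics']); q=p@K.T; return q[:,:2]/q[:,2:]
E
python3 - <<'E'
from h import *
s=monitor.observe(); print({k:np.round(v,3) for k,v in s.items()})
for n in ['top','scene']:
    c=snap(n,n+'0.png'); print(n,np.round(c['xyz'],3),np.round(att(c),3).tolist(),np.round(c['intrinsics'],1).tolist())
    for q in ['rack','catch','wedge','tub','lid','lid_bar','jar','bowl','spatula','mould1','jaw']:
        print(q,[(np.round(d['at'],3).tolist(),round(d['p'],2)) for d in spotter.boxes_of(n,q)])
E
```

```text
{'time': np.float64(0.0), 'joint_pos': array([ 1.092,  0.125,  1.652,  0.   ,  1.367, -0.083]), 'qd': array([-0.   ,  0.   , -0.   , -0.002,  0.   ,  0.   ]), 'joint_torque': array([-0.0000e+00, -4.2362e+01, -3.6545e+01, -0.0000e+00,  7.0000e-03,
       -0.0000e+00]), 'tool_pos': array([0.25 , 0.599, 0.252]), 'ee_rot': array([ 0.694, -0.139,  0.139, -0.693]), 'contact_force': array([ 0.425, -0.121,  0.136]), 'moment': array([ 0.031, -0.048,  0.027]), 'opening': np.float64(1.0)}
top [ 0.495 -0.046  1.366] [[-0.006, -0.999, 0.041], [-1.0, 0.006, 0.011], [-0.011, -0.041, -0.999]] [[484.2, 0.0, 276.9], [0.0, 484.2, 201.2], [0.0, 0.0, 1.0]]
rack [([0.505, -0.063, 0.021], 0.74), ([0.777, -0.086, 0.109], 0.7)]
catch [([0.542, -0.09, 0.095], 0.81)]
wedge [([0.54, -0.341, 0.037], 0.6)]
tub [([0.422, 0.228, 0.079], 0.6), ([0.509, 0.277, 0.083], 0.16)]
lid []
lid_bar [([0.506, 0.28, 0.086], 0.9)]
jar [([0.78, -0.089, 0.11], 0.57)]
bowl [([0.818, 0.097, 0.026], 0.78)]
spatula [([0.727, 0.368, 0.002], 0.67)]
mould1 [([0.352, -0.263, 0.074], 0.78), ([0.457, 0.002, 0.083], 0.74), ([0.332, 0.109, 0.
[... 453 characters left out ...]
076, 0.055], 0.47)]
wedge [([0.551, -0.324, 0.03], 0.8), ([0.553, -0.082, 0.095], 0.61)]
tub [([0.603, 0.288, 0.042], 0.8)]
lid [([0.525, 0.283, 0.084], 0.88), ([0.812, -0.079, 0.077], 0.37)]
lid_bar [([0.522, 0.283, 0.088], 0.74), ([0.564, -0.062, 0.028], 0.66)]
jar [([0.81, -0.082, 0.08], 0.61)]
bowl [([0.785, 0.087, 0.036], 0.57), ([0.602, 0.285, 0.042], 0.2)]
spatula [([0.73, 0.372, 0.005], 0.9), ([0.528, 0.28, 0.088], 0.74)]
mould1 [([0.344, 0.111, 0.048], 0.9), ([0.485, -0.001, 0.064], 0.76), ([0.472, -0.079, 0.053], 0.71), ([0.555, -0.098, 0.049], 0.67), ([0.575, -0.016, 0.055], 0.67), ([0.367, -0.258, 0.049], 0.65)]
jaw [([0.554, -0.081, 0.092], 0.61), ([0.812, -0.084, 0.082], 0.43)]
```

View pics/top0.png

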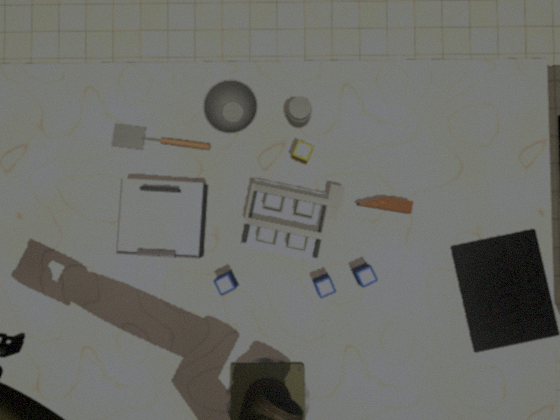

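View pics/scene0.png

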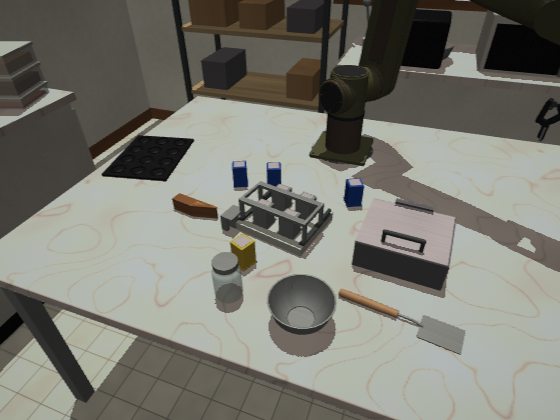

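```bash
cat >> h.py <<'E'
def blob(w,lo,hi,cen,r):
    m=(w[...,2]>lo)&(w[...,2]<hi)&(np.hypot(w[...,0]-cen[0],w[...,1]-cen[1])<r)
    return m
def rect(w,m,rnd=3):
    P=w[m][:,:2].astype(np.float32)*1000; (cx,cy),(a,b),t=cv2.minAreaRect(P)
    return np.round([cx,cy,a,b,t],1).tolist(),len(P)
E
python3 - <<'E'
from h import *
c=snap('top'); w=cloud(c); np.save('w0.npy',w)
I=c['color']
m=blob(w,.015,.032,(.505,-.06),.19); print('rack',rect(w,m))
m=blob(w,.082,.105,(.51,-.06),.2); print('frame',rect(w,m))
m=blob(w,.02,.06,(.54,-.34),.1); print('wedge',rect(w,m)); P=w[m]; print(np.nanmedian(P[:,2]))
m=blob(w,.07,.095,(.46,.28),.2); print('tub/lid',rect(w,m))
m=blob(w,.100,.14,(.5,.28),.1); print('bar',rect(w,m), np.nanmax(w[m][:,2]) if m.any() else 0)
for cen in [(.457,.002),(.445,-.076),(.53,-.095),(.542,-.022)]:
    m=blob(w,.075,.089,cen,.028); print('mould',rect(w,m),np.median(w[m],0))
a=c['color'][160:280,100:430]
a=cv2.convertScaleAbs(a[:,:,::-1],alpha=1.8); h1=cv2.resize(a,None,fx=2.4,fy=2.4,interpolation=cv2.INTER_CUBIC)
z=w[160:280,100:430,2]; d=cv2.applyColorMap(np.clip(np.nan_to_num(z)/.13*255,0,255).astype(np.uint8),cv2.COLORMAP_JET); h2=cv2.resize(d,None,fx=2.4,fy=2.4,interpolation=cv2.INTER_NEAREST)
cv2.imwrite('pics/crop1.png',np.vstack([h1,h2]))
E
```

```text
rack ([509.6, -73.1, 248.8, 317.0, 77.7], 2790)
frame ([529.9, -71.5, 226.2, 253.6, 37.0], 1955)
wedge ([542.2, -327.0, 145.5, 34.3, 80.3], 552)
0.04034263855602105
tub/lid ([468.3, 251.2, 287.6, 269.2, 86.3], 5916)
bar ([495.2, 279.2, 101.1, 180.5, 86.8], 208) 0.12840364871508503
mould ([458.1, -1.1, 45.7, 36.1, 76.9], 228) [4.57951936e-01 6.61013017e-05 8.34593258e-02]
mould ([440.6, -80.6, 44.1, 36.8, 78.6], 218) [ 0.44162931 -0.07896446  0.08342091]
mould ([529.1, -101.7, 42.0, 35.4, 77.3], 204) [ 0.52878907 -0.10073727  0.08357436]
mould ([546.6, -19.3, 45.4, 36.1, 78.0], 224) [ 0.54523968 -0.018897    0.08332669]
```

View pics/crop1.png

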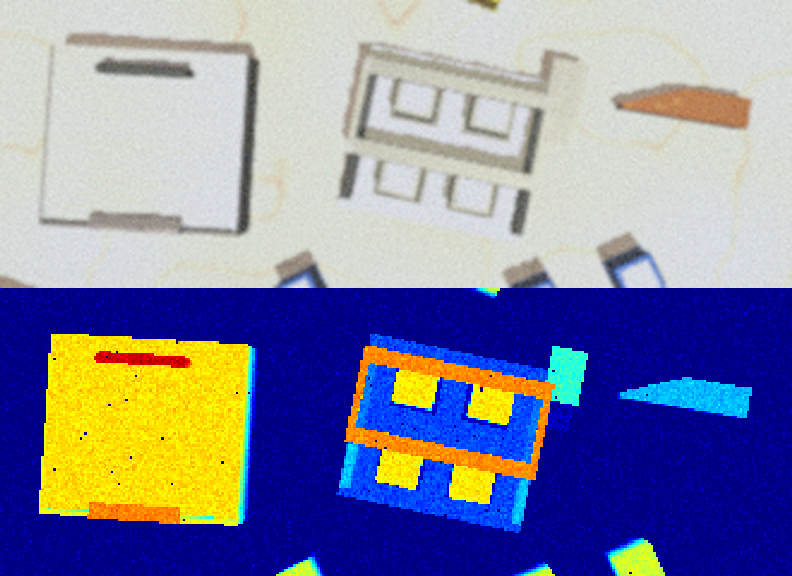

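```bash
cat >> h.py <<'E'
def rk(x,y,yaw=np.radians(-12.4),o=(498.5,-51.8)):  # rack mm -> world m
    c,s=np.cos(yaw),np.sin(yaw); return (np.array(o)+[c*x-s*y,s*x+c*y])/1000
def go(pos,zdir,show=1):
    """turn (tool rotvec) then travel cm in the turned tool frame to reach TCP pos, pointing down, tool z along +-zdir(rad)"""
    s=monitor.observe(); M=R.from_quat(s['ee_rot']).as_matrix()
    best=None
    for k in (0,np.pi):
        zt=np.array([np.cos(zdir+k),np.sin(zdir+k),0]); yt=np.array([0,0,-1.]); T=np.stack([np.cross(yt,zt),yt,zt],1)
        rv=R.from_matrix(M.T@T).as_rotvec()
        if best is None or np.linalg.norm(rv)<np.linalg.norm(best[0]): best=(rv,T)
    rv,T=best; d=T.T@(np.array(pos)-s['tool_pos'])*100
    if show: print('t',round(float(s['time']),2),'tcp',np.round(s['tool_pos'],4),'op',round(float(s['opening']),3),'F',np.round(s['contact_force'],1),'\nturn',np.round(rv,3),'travel_cm',np.round(d,2),'q6',np.round(s['joint_pos'],2)[-1], 'tool x',np.round(T[:,0],3),'z',np.round(T[:,2],3))
E
python3 - <<'E'
from h import *
u=np.radians(80.3)
go((.5334,-.3788,.20),u-np.pi/2)
w=np.load('w0.npy')
m=blob(w,.050,.075,(.59,-.21),.05); print('bracket',rect(w,m),np.median(w[m],0))
m=blob(w,.09,.1,(.52,-.06),.17); print('frame',rect(w,m))
E
```

```text
t 1.25 tcp [0.2506 0.5997 0.2533] op 0.996 F [-0.2 -0.5  0.1] 
turn [-0.     1.344  0.   ] travel_cm [91.69  5.33 44.36] q6 -0.08 tool x [-0.168 -0.986 -0.   ] z [ 0.986 -0.168  0.   ]
bracket ([568.0, -189.9, 39.8, 47.2, 78.2], 219) [ 0.56973225 -0.19170719  0.0546384 ]
frame ([508.4, -54.8, 212.0, 131.5, 77.7], 1207)
```

carry_out(
  travel=[
    [0,0,0],
    [0,0,0],
    [0,0,0],
    [0,0,0],
    [0,0,0],
    [0,0,0],
    [0,0,0],
    [0,0,0],
    [5.1,0,2.46],
    [5.1,0,2.46],
    [5.1,0,2.46],
    [5.1,0,2.46],
    [5.1,0,2.46],
    [5.1,0,2.46],
    [5.1,0,2.46],
    [5.1,0,2.46],
    [5.1,0,2.46],
    [5.1,0,2.46],
    [5.1,0,2.46],
    [5.1,0,2.46],
  ],
  turn=[
    [0,0.168,0],
    [0,0.168,0],
    [0,0.168,0],
    [0,0.168,0],
    [0,0.168,0],
    [0,0.168,0],
    [0,0.168,0],
    [0,0.168,0],
    [0,0,0],
    [0,0,0],
    [0,0,0],
    [0,0,0],
    [0,0,0],
    [0,0,0],
    [0,0,0],
    [0,0,0],
    [0,0,0],
    [0,0,0],
    [0,0,0],
    [0,0,0],
  ],
  claw=[0,0,0,0,0,0,0,0,0,0,0,0,0,0,0,0,0,0,0,0],
  squeeze=80,
)

```text
time: 3.75
tool_pos: [0.4389, -0.0552, 0.2538]
ee_rot: [0.456, -0.54, 0.541, -0.456]
contact_force: [0.3, 1.5, -0.1]
opening: 1.0
```

carry_out(
  travel=[
    [5.1,0,2.46],
    [5.1,0,2.46],
    [5.1,0,2.46],
    [5.1,0,2.46],
    [5.1,0,2.46],
    [5.0,0,2.5],
    [0,3,0],
    [0,3,0],
    [0,0,0],
  ],
  turn=[
    [0,0,0],
    [0,0,0],
    [0,0,0],
    [0,0,0],
    [0,0,0],
    [0,0,0],
    [0,0,0],
    [0,0,0],
    [0,0,0],
  ],
  claw=[0,0,0,0,0,0,0,0,0],
)

```text
time: 4.88
tool_pos: [0.5318, -0.3777, 0.1897]
ee_rot: [-0.456, 0.543, -0.538, 0.456]
contact_force: [-0.4, -0.7, 0.0]
opening: 1.0
```

Run:
```python
from h import *
c=snap('top'); w=cloud(c)
m=blob(w,.02,.05,(.54,-.34),.1); print('wedge',rect(w,m))
go((.5334,-.3788,.028),np.radians(80.3-90))
```

```text
wedge ([542.3, -327.2, 146.6, 34.4, 80.3], 537)
t 4.92 tcp [ 0.5327 -0.3784  0.1922] op 1.001 F [-0.1 -1.3 -0.1] 
turn [ 0.002  0.    -0.001] travel_cm [ 0.03 16.42  0.07] q6 -0.53 tool x [-0.168 -0.986 -0.   ] z [ 0.986 -0.168  0.   ]
```

carry_out(
  travel=[
    [0,5,0],
    [0,5,0],
    [0,4,0],
    [0,1.5,0],
    [0,1,0],
    [0,0,0],
    [0,0,0],
    [0,0,0],
    [0,0,0],
    [0,0,0],
    [0,0,0],
    [0,0,0],
  ],
  turn=[
    [0,0,0],
    [0,0,0],
    [0,0,0],
    [0,0,0],
    [0,0,0],
    [0,0,0],
    [0,0,0],
    [0,0,0],
    [0,0,0],
    [0,0,0],
    [0,0,0],
    [0,0,0],
  ],
  claw=[0,0,0,0,0,0,1,1,1,1,1,1],
)

```text
time: 6.42
tool_pos: [0.5339, -0.3793, 0.0294]
ee_rot: [0.456, -0.54, 0.541, -0.456]
contact_force: [0.9, 0.0, 4.7]
opening: 0.391
```

Run:
```python
from h import *
c=snap('top'); w=cloud(c)
m=blob(w,.03,.045,(.55,-.3),.07); print('wedge front',rect(w,m))
p=rk(113,-260-0); 
go((*rk(113.5,-290),.030),np.radians(77.6-90))
print(rk(113.5,-290),rk(113.5,-165),rk(0,0))
```

```text
wedge front ([545.1, -307.8, 105.6, 33.8, 80.1], 336)
t 6.47 tcp [ 0.534  -0.3793  0.0295] op 0.39 F [0.1 0.  5.7] 
turn [-0.002  0.047  0.001] travel_cm [-2.23 -0.05  0.85] q6 -0.53 tool x [-0.215 -0.977 -0.   ] z [ 0.977 -0.215  0.   ]
[ 0.54707906 -0.35940742] [ 0.57392097 -0.23732339] [ 0.4985 -0.0518]
```

carry_out(
  travel=[
    [0,-0.1,0],
    [0,0,0],
    [-1.1,0,0.43],
    [-1.1,0,0.43],
    [0,0,0],
    [0,0,0],
  ],
  turn=[
    [0,0,0],
    [0,0.047,0],
    [0,0,0],
    [0,0,0],
    [0,0,0],
    [0,0,0],
  ],
  claw=[1,1,1,1,1,1],
)

```text
time: 7.22
tool_pos: [0.5471, -0.3581, 0.0295]
ee_rot: [-0.443, 0.551, -0.551, 0.444]
contact_force: [1.6, 3.3, 4.8]
opening: 0.387
```

Run:
```python
from h import *
c=snap('top','t2.png'); w=cloud(c)
m=blob(w,.03,.046,(.565,-.285),.068); print('wedge front',rect(w,m))
P=w[m]; Q=(P[:,:2]*1000-[498.5,-51.8])@np.array([[.9767,.2147],[-.2147,.9767]]); print(np.percentile(Q,[0,1,5,95,99,100],axis=0).round(1).tolist(), np.percentile(P[:,2],[5,50,95]))
go((*rk(113.5,-165),.031),np.radians(77.6-90))
M=c['color'][160:280,250:440]; cv2.imwrite('pics/c2.png',cv2.resize(cv2.convertScaleAbs(M[:,:,::-1],alpha=1.8),None,fx=4,fy=4,interpolation=cv2.INTER_CUBIC))
```

```text
wedge front ([561.6, -286.2, 104.3, 34.2, 77.6], 327)
[[94.9, -267.5], [95.2, -264.0], [95.9, -259.1], [125.8, -175.9], [128.2, -165.4], [129.1, -163.3]] [0.03589126 0.03970044 0.04421351]
t 7.28 tcp [ 0.5469 -0.3583  0.0295] op 0.391 F [1.5 2.  5.7] 
turn [-0.     0.001 -0.001] travel_cm [-12.39  -0.15   0.04] q6 -0.45 tool x [-0.215 -0.977 -0.   ] z [ 0.977 -0.215  0.   ]
```

View pics/c2.png

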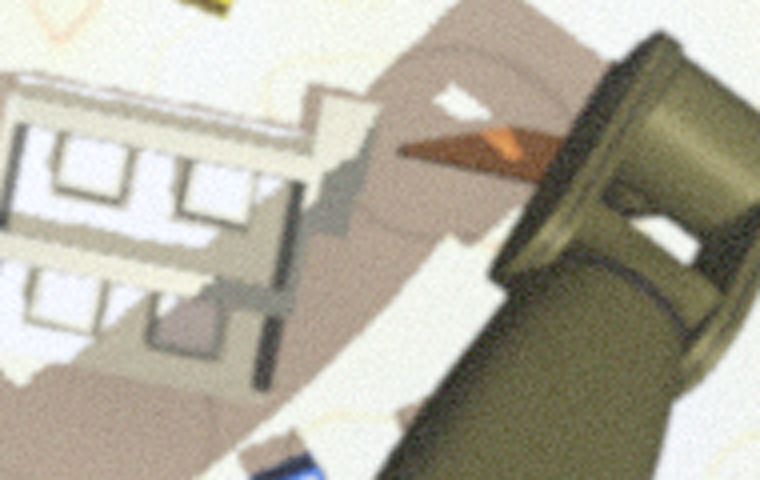

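carry_out(
  travel=[
    [0,0,0.2],
    [-1,0,0],
    [-1,0,0],
    [-1,0,0],
    [-0.5,0,0],
    [-0.5,0,0],
    [-0.5,0,0],
    [-0.5,0,0],
    [0,0,0],
  ],
  turn=[
    [0,0,0],
    [0,0,0],
    [0,0,0],
    [0,0,0],
    [0,0,0],
    [0,0,0],
    [0,0,0],
    [0,0,0],
    [0,0,0],
  ],
  claw=[1,1,1,1,1,1,1,1,1],
)

```text
time: 8.4
tool_pos: [0.5588, -0.3108, 0.0295]
ee_rot: [-0.444, 0.551, -0.551, 0.443]
contact_force: [-2.1, -3.5, 5.5]
opening: 0.386
```

carry_out(
  travel=[
    [-0.5,0,0],
    [-0.5,0,0],
    [-0.5,0,0],
    [-0.5,0,0],
    [-0.5,0,0],
    [-0.5,0,0],
    [-0.5,0,0],
    [-0.5,0,0],
    [0,0,0],
  ],
  turn=[
    [0,0,0],
    [0,0,0],
    [0,0,0],
    [0,0,0],
    [0,0,0],
    [0,0,0],
    [0,0,0],
    [0,0,0],
    [0,0,0],
  ],
  claw=[1,1,1,1,1,1,1,1,1],
)

```text
time: 9.52
tool_pos: [0.5669, -0.2721, 0.0295]
ee_rot: [-0.444, 0.551, -0.551, 0.443]
contact_force: [-4.7, -5.9, 5.7]
opening: 0.386
```

carry_out(
  travel=[
    [-0.5,0,0],
    [-0.5,0,0],
    [-0.5,0,0],
    [-0.5,0,0],
    [-0.5,0,0],
    [-0.5,0,0],
    [-0.5,0,0],
    [-0.2,0,0],
    [0,0,0],
  ],
  turn=[
    [0,0,0],
    [0,0,0],
    [0,0,0],
    [0,0,0],
    [0,0,0],
    [0,0,0],
    [0,0,0],
    [0,0,0],
    [0,0,0],
  ],
  claw=[1,1,1,1,1,1,1,1,1],
)

```text
time: 10.65
tool_pos: [0.5748, -0.2357, 0.0295]
ee_rot: [-0.444, 0.551, -0.551, 0.443]
contact_force: [-4.4, -3.3, 6.9]
opening: 0.387
```

```bash
cat >> h.py <<'E'
def rackpts(w,lo,hi,xr,yr):
    Q=(w[...,:2]*1000-[498.5,-51.8])@np.array([[.9767,.2147],[-.2147,.9767]]).astype(float)
    Q=np.stack([(w[...,0]*1000-498.5)*.9767-(w[...,1]*1000+51.8)*.2147,(w[...,0]*1000-498.5)*.2147+(w[...,1]*1000+51.8)*.9767],-1)
    m=(w[...,2]>lo)&(w[...,2]<hi)&(Q[...,0]>xr[0])&(Q[...,0]<xr[1])&(Q[...,1]>yr[0])&(Q[...,1]<yr[1])
    return Q[m]
def catch(w):
    P=rackpts(w,.089,.103,(-50,120),(0,90)); x=P[:,0]
    a=x[x<35]; b=x[x>35]
    return np.round([np.median(a)+23,np.median(b)-67,len(a),len(b)],1)
E
python3 - <<'E'
from h import *
c=snap('top'); w=cloud(c); print('catch before',catch(np.load('w0.npy')),'now',catch(w))
go((*rk(113.5,-165),.031),np.radians(77.6-90))
E
```

```text
catch before [ -0.   -0.5 237.  239. ] now [ 20.2  19.8 239.  240. ]
t 10.7 tcp [ 0.5748 -0.2357  0.0295] op 0.384 F [-3.6 -4.   6.4] 
turn [0.002 0.001 0.001] travel_cm [ 0.17 -0.15 -0.06] q6 -0.26 tool x [-0.215 -0.977 -0.   ] z [ 0.977 -0.215  0.   ]
```

carry_out(
  travel=[
    [0,0,0],
    [0,0,0],
    [0,0,0],
    [0,0,0],
    [0,-2,0],
    [0,-5,0],
    [0,-6,0],
    [0,-6,0],
    [0,-3,0],
    [0,0,0],
  ],
  turn=[
    [0,0,0],
    [0,0,0],
    [0,0,0],
    [0,0,0],
    [0,0,0],
    [0,0,0],
    [0,0,0],
    [0,0,0],
    [0,0,0],
    [0,0,0],
  ],
  claw=[0.2,0.2,0.2,0.2,0.2,0.2,0.2,0.2,0.2,0.2],
)

```text
time: 11.95
tool_pos: [0.5772, -0.2363, 0.2554]
ee_rot: [0.442, -0.548, 0.554, -0.445]
contact_force: [0.1, -0.6, -0.2]
opening: 0.803
```

Run:
```python
from h import *
c=snap('top'); w=cloud(c); print('catch now',catch(w), monitor.observe()['time'])
m=blob(w,.076,.09,(.46,.28),.2)&(np.abs(w[...,1]-.28)<.14); m=cv2.erode(m.astype(np.uint8),np.ones((3,3)))>0; m=cv2.dilate(m.astype(np.uint8),np.ones((3,3)))>0;print('lid',rect(w,m))
m=blob(w,.105,.14,(.53,.28),.1); print('bar',rect(w,m), np.percentile(w[m][:,2],[5,50,95]), np.median(w[m],0))
m=blob(w,.09,.103,(.37,.28),.1); print('lug',rect(w,m))
b=w[m];
m=blob(w,.105,.14,(.53,.28),.1); p=np.median(w[m],0)
go((p[0],p[1],.24),np.radians(-3.5))
```

```text
catch now [ 19.9  19.6 235.  238. ] 12.0
lid ([505.5, 282.1, 222.2, 198.6, 86.4], 5367)
bar ([579.4, 274.6, 100.7, 11.7, 86.2], 178) [0.11357184 0.11988784 0.12426854] [0.57906303 0.27354711 0.11988784]
lug ([430.9, 270.6, 164.8, 55.6, 86.3], 289)
t 12.0 tcp [ 0.5762 -0.2357  0.2521] op 0.803 F [ 0.8  0.3 -0.6] 
turn [-0.004 -0.155  0.001] travel_cm [-50.85   1.21  -2.82] q6 -0.26 tool x [-0.061 -0.998 -0.   ] z [ 0.998 -0.061  0.   ]
```

carry_out(
  travel=[
    [0,0,0],
    [-5.65,0,-0.25],
    [-5.65,0,-0.25],
    [-5.65,0,-0.25],
    [-5.65,0,-0.25],
    [-5.65,0,-0.25],
    [-5.65,0,-0.25],
    [-5.65,0,-0.25],
    [-5.65,0,-0.25],
    [-5.65,0,-0.25],
    [0,5,0],
    [0,2,0],
    [0,0,0],
  ],
  turn=[
    [0,-0.151,0],
    [0,0,0],
    [0,0,0],
    [0,0,0],
    [0,0,0],
    [0,0,0],
    [0,0,0],
    [0,0,0],
    [0,0,0],
    [0,0,0],
    [0,0,0],
    [0,0,0],
    [0,0,0],
  ],
  claw=[0.2,0.2,0.2,0.2,0.2,0.2,0.2,0.2,0.2,0.2,0.2,0.2,0.2],
)

```text
time: 13.62
tool_pos: [0.5843, 0.2722, 0.1756]
ee_rot: [-0.486, 0.517, -0.515, 0.481]
contact_force: [-0.1, -0.5, 0.4]
opening: 0.8
```

Run:
```python
from h import *
go((.5794,.2746,.118),np.radians(-3.7))
```

```text
t 13.62 tcp [0.5843 0.2722 0.1756] op 0.8 F [-0.1 -0.5  0.4] 
turn [ 0.006 -0.001  0.003] travel_cm [-0.21  5.76 -0.51] q6 0.42 tool x [-0.065 -0.998 -0.   ] z [ 0.998 -0.065  0.   ]
```

carry_out(
  travel=[
    [-0.2,3,-0.5],
    [0,2,0],
    [0,0.8,0],
    [0,0,0],
    [0,0,0],
    [0,0,0],
    [0,0,0],
    [0,0,0],
    [0,0,0],
    [0,0,0],
  ],
  turn=[
    [0,0,0],
    [0,0,0],
    [0,0,0],
    [0,0,0],
    [0,0,0],
    [0,0,0],
    [0,0,0],
    [0,0,0],
    [0,0,0],
    [0,0,0],
  ],
  claw=[0.2,0.2,0.2,0.2,1,1,1,1,1,1],
  squeeze=110,
)

```text
time: 14.88
tool_pos: [0.5817, 0.2759, 0.1223]
ee_rot: [0.483, -0.516, 0.516, -0.484]
contact_force: [-1.4, -0.2, 5.6]
opening: 0.1
```

carry_out(
  travel=[
    [0,-0.84,-0.17],
    [0,-0.84,-0.17],
    [0,-0.84,-0.17],
    [0,0,0],
  ],
  turn=[
    [0.05,0,0],
    [0.05,0,0],
    [0.05,0,0],
    [0,0,0],
  ],
  claw=[1,1,1,1],
)

```text
time: 15.38
tool_pos: [0.574, 0.2765, 0.1469]
ee_rot: [0.446, -0.475, 0.553, -0.519]
contact_force: [0.7, 0.8, -1.3]
opening: 0.099
```

Run:
```python
from h import *
c=snap('scene','s3.png'); cv2.imwrite('pics/s3c.png',cv2.resize(c['color'][140:320,300:500,::-1],None,fx=3.3,fy=3.3))
go((.5794,.2746,.143),np.radians(-3.7))
```

```text
t 15.43 tcp [0.5742 0.2764 0.1466] op 0.098 F [ 0.5 -0.9  0.1] 
turn [-0.15  0.   -0.  ] travel_cm [0.14 0.36 0.53] q6 0.49 tool x [-0.065 -0.998 -0.   ] z [ 0.998 -0.065  0.   ]
```

View pics/s3c.png

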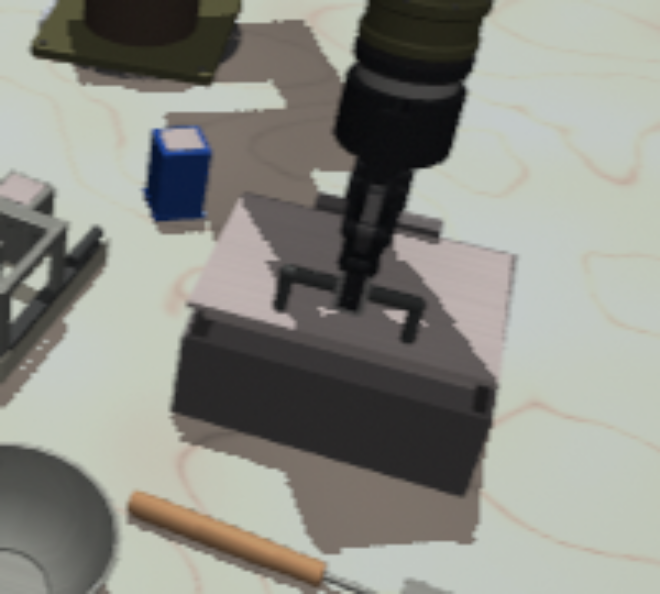

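carry_out(
  travel=[
    [0,0.1,0.65],
    [0,0.1,0.65],
    [0,0.1,0.65],
    [0,0.1,0.65],
    [0,-1,0.15],
    [0,-2,0.3],
    [0,-3,0.45],
    [0,-4,0.6],
    [0,0,0],
    [0,0,0],
    [0,0,0],
    [0,0,0],
  ],
  turn=[
    [0,0,0],
    [0,0,0],
    [0,0,0],
    [0,0,0],
    [0,0,0],
    [0,0,0],
    [0,0,0],
    [0,0,0],
    [-0.05,0,0],
    [-0.05,0,0],
    [-0.05,0,0],
    [0,0,0],
  ],
  claw=[1,1,1,1,1,1,1,1,1,1,1,1],
)

```text
time: 16.92
tool_pos: [0.6019, 0.2745, 0.2489]
ee_rot: [0.483, -0.516, 0.517, -0.484]
contact_force: [0.5, 0.7, -2.1]
opening: 0.102
```

Run:
```python
from h import *
c=snap('scene','s4.png'); cv2.imwrite('pics/s4c.png',cv2.resize(c['color'][100:320,300:500,::-1],None,fx=2.7,fy=2.7))
go((.455,.56,.25),np.radians(-3.7))
w=cloud(snap('top')); m=blob(w,.12,.26,(.53,.28),.2)
```

```text
t 16.98 tcp [0.6015 0.2745 0.2487] op 0.099 F [-0.2 -0.2 -2.7] 
turn [-0.002 -0.    -0.001] travel_cm [-27.54  -0.13 -16.46] q6 0.41 tool x [-0.065 -0.998 -0.   ] z [ 0.998 -0.065  0.   ]
```

View pics/s4c.png

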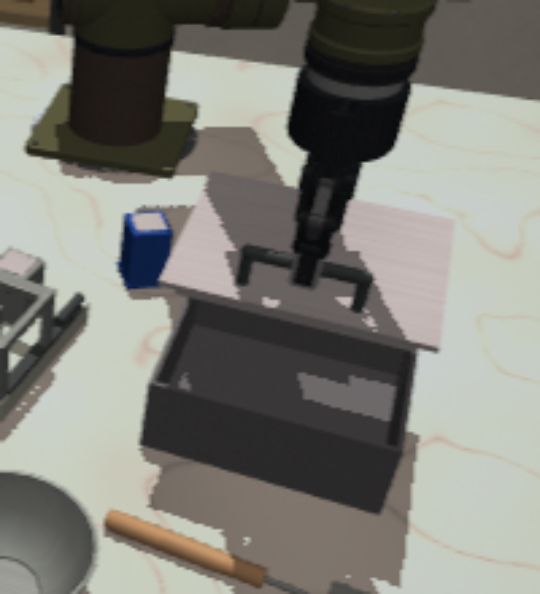

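carry_out(
  travel=[
    [-4.5,0,-0.65],
    [-4.5,0,-0.65],
    [-4.5,0,-0.65],
    [-4.5,0,-0.65],
    [-4.5,0,-0.65],
    [-4.5,0,-0.65],
    [0,4,0],
    [0,4,0],
    [0,4,0],
    [0,3,0],
    [0,1.5,0],
    [0,1,0],
    [0,0,0],
  ],
  turn=[
    [0,0,0],
    [0,0,0],
    [0,0,0],
    [0,0,0],
    [0,0,0],
    [0,0,0],
    [0,0,0],
    [0,0,0],
    [0,0,0],
    [0,0,0],
    [0,0,0],
    [0,0,0],
    [0,0,0],
  ],
  claw=[1,1,1,1,1,1,1,1,1,1,1,1,1],
)

```text
time: 18.65
tool_pos: [0.5798, 0.5465, 0.0726]
ee_rot: [0.483, -0.516, 0.516, -0.484]
contact_force: [-0.0, 0.2, -1.3]
opening: 0.099
```

Run:
```python
from h import *
c=snap('scene'); w=cloud(c)
o=spotter.boxes_of('scene','lid'); print([(np.round(d['at'],3),round(d['p'],2)) for d in o])
def fit(m):
    P=w[m]; P=P[np.isfinite(P[:,2])]; 
    for _ in range(4):
        c0=P.mean(0);n=np.linalg.svd(P-c0,full_matrices=False)[2][2]; P=P[np.abs((P-c0)@n)<.004]
    return c0.round(3),(n*np.sign(n[2])).round(3),len(P)
m=blob(w,.005,.12,(.5,.55),.13); print(fit(m))
go((.58,.545,.05),np.radians(-3.7))
```

```text
[(array([0.534, 0.519, 0.034]), 0.9)]
(array([0.478, 0.527, 0.034]), array([-0.031,  0.002,  1.   ]), 1366)
t 18.75 tcp [0.5804 0.547  0.0741] op 0.093 F [ 0.7  0.4 -1.1] 
turn [-0.002 -0.    -0.002] travel_cm [ 0.2   2.41 -0.03] q6 0.75 tool x [-0.065 -0.998 -0.   ] z [ 0.998 -0.065  0.   ]
```

carry_out(
  travel=[
    [0,0.8,0],
    [0,0.6,0],
    [0,0.4,0],
    [0,0.2,0],
    [0,0.2,0],
    [0,0,0],
    [0,0,0],
    [0,0,0],
    [0,0,0],
    [0,0,0],
    [0,-3,0],
    [0,-6,0],
    [0,-6,0],
    [0,-6,0],
  ],
  turn=[
    [0,0,0],
    [0,0,0],
    [0,0,0],
    [0,0,0],
    [0,0,0],
    [0,0,0],
    [0,0,0],
    [0,0,0],
    [0,0,0],
    [0,0,0],
    [0,0,0],
    [0,0,0],
    [0,0,0],
    [0,0,0],
  ],
  claw=[1,1,1,1,1,1,0.24,0.24,0.24,0.24,0.24,0.24,0.24,0.24],
)

```text
time: 20.5
tool_pos: [0.5796, 0.5463, 0.2621]
ee_rot: [-0.483, 0.516, -0.516, 0.484]
contact_force: [0.7, -0.7, -0.1]
opening: 0.76
```

```bash
cat >> h.py <<'E'
def look():
    w=cloud(snap('top')); print('catch',catch(w))
    m=(w[...,2]>.066)&(w[...,2]<.088)&(np.abs(w[...,0]-.5)<.17)&(np.abs(w[...,1]-.28)<.17)&(w[...,1]>.13)
    n,l,st,_=cv2.connectedComponentsWithStats(m.astype(np.uint8))
    k=1+np.argmax(st[1:,2]*st[1:,3]); r=rect(w,(l==k)); print('tub',r)
    for x in(-45,45):
        for y in(-42,42):
            Q=rackpts(w,.077,.089,(x-28,x+28),(y-30,y+30)); 
            if len(Q)>80: print('mould',x,y,(cv2.minAreaRect(Q.astype(np.float32))),len(Q))
    return w
E
python3 - <<'E'
from h import *
w=look(); m=blob(w,.003,.04,(.5,.55),.16); print('lid',rect(w,m),np.percentile(w[m][:,2],[5,50,95]))
go((*rk(45,-42),.22),np.radians(77.6))
E
```

```text
catch [ 20.2  19.6 234.  241. ]
tub ([504.0, 282.2, 222.1, 200.4, 86.4], 740)
mould -45 -42 ((-45.635650634765625, -41.36714172363281), (45.82133483886719, 45.882057189941406), 1.3429478406906128) 298
mould -45 42 ((-45.596221923828125, 40.74903106689453), (45.75770568847656, 45.388912200927734), 89.06990814208984) 289
mould 45 -42 ((45.80544662475586, -44.182621002197266), (46.110633850097656, 45.80560302734375), 89.90287780761719) 293
mould 45 42 ((44.67613220214844, 41.90186309814453), (45.30435562133789, 45.57193374633789), 89.47730255126953) 290
lid ([514.2, 534.4, 317.0, 277.8, 41.2], 5316) [0.0037886  0.01006547 0.01730645]
t 20.55 tcp [0.582  0.5483 0.2745] op 0.76 F [0.9 0.7 8.2] 
turn [-1.700e-02 -1.419e+00 -1.000e-03] travel_cm [  9.23   5.45 -64.61] q6 0.75 tool x [ 0.977 -0.215  0.   ] z [0.215 0.977 0.   ]
```

carry_out(
  travel=[
    [0,0,0],
    [0,0,0],
    [0,0,0],
    [0,0,0],
    [0,0,0],
    [0,0,0],
    [0,0,0],
    [0,0,0],
    [0.77,0.4,-5.38],
    [0.77,0.4,-5.38],
    [0.77,0.4,-5.38],
    [0.77,0.4,-5.38],
    [0.77,0.4,-5.38],
    [0.77,0.4,-5.38],
    [0.77,0.4,-5.38],
    [0.77,0.4,-5.38],
    [0.77,0.4,-5.38],
    [0.77,0.4,-5.38],
    [0.77,0.4,-5.38],
    [0.77,0.4,-5.38],
  ],
  turn=[
    [0,-0.177,0],
    [0,-0.177,0],
    [0,-0.177,0],
    [0,-0.177,0],
    [0,-0.177,0],
    [0,-0.177,0],
    [0,-0.177,0],
    [0,-0.18,0],
    [0,0,0],
    [0,0,0],
    [0,0,0],
    [0,0,0],
    [0,0,0],
    [0,0,0],
    [0,0,0],
    [0,0,0],
    [0,0,0],
    [0,0,0],
    [0,0,0],
    [0,0,0],
  ],
  claw=[0.24,0.24,0.24,0.24,0.24,0.24,0.24,0.24,0.24,0.24,0.24,0.24,0.24,0.24,0.24,0.24,0.24,0.24,0.24,0.24],
)

```text
time: 23.05
tool_pos: [0.5307, -0.1057, 0.2123]
ee_rot: [0.703, -0.076, 0.077, -0.703]
contact_force: [0.4, 0.8, -0.3]
opening: 0.759
```

Run:
```python
from h import *
go((*rk(45,-43),.066),np.radians(77.6))
c=snap('scene'); w=cloud(c); P=w[blob(w,-.02,.06,(.47,.53),.09)]
c0=P.mean(0);n=np.linalg.svd(P-c0,full_matrices=False)[2][2]; print('lid plane',c0,n)
```

```text
t 23.05 tcp [ 0.5307 -0.1057  0.2123] op 0.759 F [ 0.4  0.8 -0.3] 
turn [ 0.    -0.     0.001] travel_cm [ 0.19 14.63  0.27] q6 -1.65 tool x [ 0.977 -0.215  0.   ] z [0.215 0.977 0.   ]
lid plane [0.47108432 0.53062043 0.00714002] [-0.07233552  0.00304163  0.99737572]
```

carry_out(
  travel=[
    [0.2,3,0.25],
    [0,5,0],
    [0,5,0],
    [0,1.6,0],
    [0,0,0],
    [0,0,0],
    [0,0,0],
    [0,0,0],
    [0,0,0],
    [0,0,0],
    [0,-1,0],
    [0,-2,0],
    [0,-3,0],
    [0,-4,0],
    [0,-4,0],
    [0,0,0],
  ],
  turn=[
    [0,0,0],
    [0,0,0],
    [0,0,0],
    [0,0,0],
    [0,0,0],
    [0,0,0],
    [0,0,0],
    [0,0,0],
    [0,0,0],
    [0,0,0],
    [0,0,0],
    [0,0,0],
    [0,0,0],
    [0,0,0],
    [0,0,0],
    [0,0,0],
  ],
  claw=[0.24,0.24,0.24,0.24,0.24,1,1,1,1,1,1,1,1,1,1,1],
  squeeze=70,
)

```text
time: 25.1
tool_pos: [0.5358, -0.1026, 0.2118]
ee_rot: [0.704, -0.073, 0.08, -0.702]
contact_force: [0.1, 0.2, -2.5]
opening: 0.537
```

Run:
```python
from h import *
w=look(); go((.5521,.3293,.20),np.radians(86.4))
```

```text
catch [ 19.9  19.9 176.  179. ]
tub ([504.0, 282.2, 222.6, 200.3, 86.3], 729)
mould -45 -42 ((-45.61192321777344, -41.24809265136719), (45.944766998291016, 45.907875061035156), 1.6879428625106812) 281
mould -45 42 ((-45.94805908203125, 45.54168701171875), (35.42654800415039, 45.75909423828125), 87.94137573242188) 222
mould 45 42 ((44.872901916503906, 45.183685302734375), (46.02891540527344, 39.36981964111328), 0.3432259261608124) 236
t 25.15 tcp [ 0.5344 -0.1022  0.2088] op 0.531 F [-0.2  0.3 -2. ] 
turn [ 0.001 -0.154  0.004] travel_cm [-0.94  0.88 43.18] q6 -1.64 tool x [ 0.998 -0.063  0.   ] z [0.063 0.998 0.   ]
```

carry_out(
  travel=[
    [0,0,0],
    [-0.12,0,5.4],
    [-0.12,0,5.4],
    [-0.12,0,5.4],
    [-0.12,0,5.4],
    [-0.12,0,5.4],
    [-0.12,0,5.4],
    [-0.12,0,5.4],
    [-0.12,0,5.4],
    [0,0,0],
    [0,0,0],
  ],
  turn=[
    [0,-0.154,0],
    [0,0,0],
    [0,0,0],
    [0,0,0],
    [0,0,0],
    [0,0,0],
    [0,0,0],
    [0,0,0],
    [0,0,0],
    [0,0,0],
    [0,0,0],
  ],
  claw=[1,1,1,1,1,1,1,1,1,1,1],
)

```text
time: 26.52
tool_pos: [0.5501, 0.3293, 0.2042]
ee_rot: [0.708, -0.023, 0.021, -0.706]
contact_force: [0.5, -0.7, -0.6]
opening: 0.53
```

carry_out(
  travel=[
    [0,4,0],
    [0,4,0],
    [0,4,0],
    [0,1.5,0],
    [0,0.8,0],
    [0,0,0],
    [0,0,0],
    [0,0,0],
    [0,0,0],
    [0,0,0],
    [0,-3,0],
    [0,-5,0],
    [0,-6,0],
    [0,0,0],
  ],
  turn=[
    [0,0,0],
    [0,0,0],
    [0,0,0],
    [0,0,0],
    [0,0,0],
    [0,0,0],
    [0,0,0],
    [0,0,0],
    [0,0,0],
    [0,0,0],
    [0,0,0],
    [0,0,0],
    [0,0,0],
    [0,0,0],
  ],
  claw=[1,1,1,1,1,1,0.25,0.25,0.25,0.25,0.25,0.25,0.25,0.25],
)

```text
time: 28.28
tool_pos: [0.5543, 0.3315, 0.2111]
ee_rot: [-0.705, 0.018, -0.026, 0.709]
contact_force: [1.8, -0.3, 0.6]
opening: 0.747
```

```bash
cat >> h.py <<'E'
def tubin(o=(.504,.2822)):
    w=cloud(cams.capture('top')) if 0 else None
E
python3 - <<'E'
from h import *
w=look(); go((*rk(45,42),.066),np.radians(77.6))
for p in [(.5521,.3293),(.5458,.2295),(.4622,.3349),(.456,.2351)]:
    q=w[blob(w,.01,.13,p,.02)][:,2]; print(p,len(q),np.median(q) if len(q) else None)
E
```

```text
catch [ 20.   19.9 237.  243. ]
tub ([503.9, 281.1, 219.7, 200.1, 86.4], 459)
mould -45 -42 ((-45.50123596191406, -41.27184295654297), (45.52293014526367, 45.98624038696289), 2.2445788383483887) 293
mould -45 42 ((-45.6938362121582, 40.76106262207031), (45.80159378051758, 45.52045440673828), 89.07349395751953) 291
mould 45 42 ((44.86279296875, 42.14715576171875), (45.8972282409668, 45.323036193847656), 0.6528300642967224) 288
t 28.32 tcp [0.5527 0.3306 0.2072] op 0.746 F [-0.3  0.6 -0.5] 
turn [-0.004  0.154  0.006] travel_cm [  7.42  14.12 -34.31] q6 -1.05 tool x [ 0.977 -0.215  0.   ] z [0.215 0.977 0.   ]
(0.5521, 0.3293) 53 0.08057877346311271
(0.5458, 0.2295) 6 0.01159478970423633
(0.4622, 0.3349) 9 0.010981861636031098
(0.456, 0.2351) 6 0.010554275449168204
```

carry_out(
  travel=[
    [0,0,0],
    [1.06,0,-4.9],
    [1.06,0,-4.9],
    [1.06,0,-4.9],
    [1.06,0,-4.9],
    [1.06,0,-4.9],
    [1.06,0,-4.9],
    [1.06,0,-4.9],
    [0,0,0],
    [0,3,0],
  ],
  turn=[
    [0,0.154,0],
    [0,0,0],
    [0,0,0],
    [0,0,0],
    [0,0,0],
    [0,0,0],
    [0,0,0],
    [0,0,0],
    [0,0,0],
    [0,0,0],
  ],
  claw=[0.24,0.24,0.24,0.24,0.24,0.24,0.24,0.24,0.24,0.24],
)

```text
time: 29.58
tool_pos: [0.5509, -0.0213, 0.1741]
ee_rot: [-0.703, 0.076, -0.078, 0.703]
contact_force: [-0.7, 0.2, -0.6]
opening: 0.762
```

Run:
```python
from h import *
go((*rk(45,42),.066),np.radians(77.6))
```

```text
t 29.57 tcp [ 0.5509 -0.0213  0.1741] op 0.762 F [-0.7  0.2 -0.6] 
turn [-0.001 -0.001  0.003] travel_cm [ 0.04 10.81  0.1 ] q6 -1.49 tool x [ 0.977 -0.215  0.   ] z [0.215 0.977 0.   ]
```

carry_out(
  travel=[
    [0,4,0.1],
    [0,4,0],
    [0,2.5,0],
    [0,0,0],
    [0,0,0],
    [0,0,0],
    [0,0,0],
    [0,0,0],
    [0,0,0],
    [0,-1,0],
    [0,-2,0],
    [0,-3,0],
    [0,-4,0],
    [0,-4,0],
    [0,0,0],
    [0,0,0],
  ],
  turn=[
    [0,0,0],
    [0,0,0],
    [0,0,0],
    [0,0,0],
    [0,0,0],
    [0,0,0],
    [0,0,0],
    [0,0,0],
    [0,0,0],
    [0,0,0],
    [0,0,0],
    [0,0,0],
    [0,0,0],
    [0,0,0],
    [0,0,0],
    [0,0,0],
  ],
  claw=[0.24,0.24,0.24,0.24,1,1,1,1,1,1,1,1,1,1,1,1],
)

```text
time: 31.58
tool_pos: [0.5493, -0.02, 0.2077]
ee_rot: [-0.703, 0.077, -0.076, 0.703]
contact_force: [-0.0, 1.1, -1.3]
opening: 0.527
```

Run:
```python
from h import *
w=look(); go((.5458,.2295,.20),np.radians(86.4))
```

```text
catch [ 20.4  18.2 223.    6. ]
tub ([504.1, 282.6, 223.6, 200.4, 86.3], 739)
mould -45 -42 ((-45.393104553222656, -48.59904098510742), (45.52894592285156, 31.307950973510742), 0.8492791056632996) 196
mould -45 42 ((-45.772064208984375, 40.63109588623047), (45.57503128051758, 45.75783920288086), 89.01213073730469) 281
t 31.62 tcp [ 0.5489 -0.0199  0.2067] op 0.527 F [-0.9 -0.5 -2.7] 
turn [ 0.    -0.154 -0.003] travel_cm [-1.88  0.67 24.88] q6 -1.49 tool x [ 0.998 -0.063  0.   ] z [0.063 0.998 0.   ]
```

carry_out(
  travel=[
    [-0.37,0,4.98],
    [-0.37,0,4.98],
    [-0.37,0,4.98],
    [-0.37,0,4.98],
    [-0.37,0,4.98],
    [0,0,0],
    [0,0,0],
  ],
  turn=[
    [0,0,0],
    [0,-0.05,0],
    [0,-0.05,0],
    [0,-0.054,0],
    [0,0,0],
    [0,0,0],
    [0,0,0],
  ],
  claw=[1,1,1,1,1,1,1],
)

```text
time: 32.5
tool_pos: [0.5694, 0.2279, 0.2062]
ee_rot: [0.707, -0.023, 0.021, -0.706]
contact_force: [0.1, -1.0, -1.2]
opening: 0.532
```

Run:
```python
from h import *
go((.5458,.2295,.066),np.radians(86.4))
```

```text
t 32.5 tcp [0.5694 0.2279 0.2062] op 0.532 F [ 0.1 -1.  -1.2] 
turn [ 0.002  0.001 -0.003] travel_cm [-2.370e+00  1.402e+01  1.000e-02] q6 -1.22 tool x [ 0.998 -0.063  0.   ] z [0.063 0.998 0.   ]
```

Correct x by −2.3 cm (turning was spread over the transit) and lower.

carry_out(
  travel=[
    [-2.3,0,0],
    [0,4,0],
    [0,4,0],
    [0,3.5,0],
    [0,1.5,0],
    [0,1,0],
    [0,0,0],
    [0,0,0],
    [0,0,0],
    [0,0,0],
    [0,0,0],
    [0,-3,0],
    [0,-5,0],
    [0,-6,0],
    [0,0,0],
    [0,0,0],
  ],
  turn=[
    [0,0,0],
    [0,0,0],
    [0,0,0],
    [0,0,0],
    [0,0,0],
    [0,0,0],
    [0,0,0],
    [0,0,0],
    [0,0,0],
    [0,0,0],
    [0,0,0],
    [0,0,0],
    [0,0,0],
    [0,0,0],
    [0,0,0],
    [0,0,0],
  ],
  claw=[1,1,1,1,1,1,1,0.25,0.25,0.25,0.25,0.25,0.25,0.25,0.25,0.25],
)

```text
time: 34.5
tool_pos: [0.5472, 0.2297, 0.2082]
ee_rot: [0.707, -0.022, 0.022, -0.707]
contact_force: [0.4, -0.5, -1.2]
opening: 0.748
```

Run:
```python
from h import *
w=look(); go((*rk(-45.5,41.5),.066),np.radians(77.6))
for p in [(.5521,.3293),(.5458,.2295),(.4622,.3349),(.456,.2351)]:
    q=w[blob(w,.01,.13,p,.02)][:,2]; print(p,len(q),np.median(q) if len(q) else None)
```

```text
catch [ 20.6  20.7 235.  235. ]
tub ([499.6, 216.0, 92.7, 200.8, 87.8], 308)
mould -45 -42 ((-45.59633255004883, -41.082515716552734), (45.80612564086914, 45.46151351928711), 1.7627695798873901) 295
mould -45 42 ((-45.739219665527344, 40.64649963378906), (45.67421340942383, 45.764095306396484), 88.97138977050781) 290
t 34.55 tcp [0.5466 0.2295 0.2068] op 0.751 F [ 0.5 -0.4 -0.9] 
turn [ 0.001  0.154 -0.002] travel_cm [ -3.21  14.08 -24.35] q6 -1.2 tool x [ 0.977 -0.215  0.   ] z [0.215 0.977 0.   ]
(0.5521, 0.3293) 0 None
(0.5458, 0.2295) 34 0.08009936909660831
(0.4622, 0.3349) 5 0.01150042403455287
(0.456, 0.2351) 7 0.010746520606140786
```

carry_out(
  travel=[
    [0,0,0],
    [-0.64,0,-4.87],
    [-0.64,0,-4.87],
    [-0.64,0,-4.87],
    [-0.64,0,-4.87],
    [-0.64,0,-4.87],
    [0,0,0],
    [0,3,0],
    [0,0,0],
  ],
  turn=[
    [0,0.154,0],
    [0,0,0],
    [0,0,0],
    [0,0,0],
    [0,0,0],
    [0,0,0],
    [0,0,0],
    [0,0,0],
    [0,0,0],
  ],
  claw=[0.24,0.24,0.24,0.24,0.24,0.24,0.24,0.24,0.24],
)

```text
time: 35.67
tool_pos: [0.4614, -0.0005, 0.1744]
ee_rot: [-0.703, 0.079, -0.073, 0.703]
contact_force: [-0.7, -0.3, -0.4]
opening: 0.761
```

Run:
```python
from h import *
look(); go((*rk(-45.5,41.5),.066),np.radians(77.6))
```

```text
catch [ 22.9  20.5 176.  238. ]
tub ([504.0, 282.1, 222.4, 200.1, 86.4], 736)
mould -45 -42 ((-45.62396240234375, -43.62068557739258), (46.00450897216797, 40.987606048583984), 1.9619133472442627) 233
t 35.73 tcp [ 0.4625 -0.0005  0.1762] op 0.761 F [ 1.1 -0.3 -1. ] 
turn [ 0.     0.    -0.005] travel_cm [ 0.06 11.02 -0.09] q6 -1.47 tool x [ 0.977 -0.215  0.   ] z [0.215 0.977 0.   ]
```

carry_out(
  travel=[
    [0,4,0],
    [0,4,0],
    [0,2.7,0],
    [0,0,0],
    [0,0,0],
    [0,0,0],
    [0,0,0],
    [0,0,0],
    [0,0,0],
    [0,-1,0],
    [0,-2,0],
    [0,-3,0],
    [0,-4,0],
    [0,-4,0],
    [0,0,0],
    [0,0,0],
  ],
  turn=[
    [0,0,0],
    [0,0,0],
    [0,0,0],
    [0,0,0],
    [0,0,0],
    [0,0,0],
    [0,0,0],
    [0,0,0],
    [0,0,0],
    [0,0,0],
    [0,0,0],
    [0,0,0],
    [0,0,0],
    [0,0,0],
    [0,0,0],
    [0,-0.154,0],
  ],
  claw=[0.24,0.24,0.24,0.24,1,1,1,1,1,1,1,1,1,1,1,1],
)

```text
time: 37.72
tool_pos: [0.4632, -0.0012, 0.2107]
ee_rot: [0.707, -0.021, 0.02, -0.707]
contact_force: [-1.0, 0.6, -1.8]
opening: 0.527
```

Run:
```python
from h import *
w=look(); go((.4622,.3349,.066),np.radians(86.4))
```

```text
catch [ 23.   20.4 172.  238. ]
tub ([504.2, 282.1, 222.2, 200.2, 86.3], 738)
mould -45 -42 ((-45.19435501098633, -45.52531433105469), (45.743709564208984, 37.85221481323242), 3.2783260345458984) 225
t 37.77 tcp [ 0.4629 -0.0012  0.2101] op 0.529 F [-0.7  0.8 -0.3] 
turn [-0.     0.008 -0.002] travel_cm [-2.18 14.41 33.54] q6 -1.63 tool x [ 0.998 -0.063  0.   ] z [0.063 0.998 0.   ]
```

carry_out(
  travel=[
    [-0.363,0,5.59],
    [-0.363,0,5.59],
    [-0.363,0,5.59],
    [-0.363,0,5.59],
    [-0.363,0,5.59],
    [-0.363,0,5.59],
    [0,0,0],
    [0,0,0],
  ],
  turn=[
    [0,0,0],
    [0,0,0],
    [0,0,0],
    [0,0,0],
    [0,0,0],
    [0,0,0],
    [0,0,0],
    [0,0,0],
  ],
  claw=[1,1,1,1,1,1,1,1],
)

```text
time: 38.78
tool_pos: [0.4623, 0.3344, 0.2096]
ee_rot: [0.707, -0.023, 0.022, -0.706]
contact_force: [0.2, -0.3, -0.5]
opening: 0.528
```

Run:
```python
from h import *
go((.4622,.3349,.066),np.radians(86.4))
```

```text
t 38.77 tcp [0.4623 0.3344 0.2096] op 0.528 F [ 0.2 -0.3 -0.5] 
turn [ 0.002 -0.    -0.002] travel_cm [-1.000e-02  1.436e+01  5.000e-02] q6 -0.98 tool x [ 0.998 -0.063  0.   ] z [0.063 0.998 0.   ]
```

carry_out(
  travel=[
    [0,4,0],
    [0,4,0],
    [0,3.8,0],
    [0,1.5,0],
    [0,1,0],
    [0,0,0],
    [0,0,0],
    [0,0,0],
    [0,0,0],
    [0,0,0],
    [0,-3,0],
    [0,-5,0],
    [0,-6,0],
    [0,0,0],
    [0,0,0],
  ],
  turn=[
    [0,0,0],
    [0,0,0],
    [0,0,0],
    [0,0,0],
    [0,0,0],
    [0,0,0],
    [0,0,0],
    [0,0,0],
    [0,0,0],
    [0,0,0],
    [0,0,0],
    [0,0,0],
    [0,0,0],
    [0,0,0],
    [0,0,0],
  ],
  claw=[1,1,1,1,1,1,0.25,0.25,0.25,0.25,0.25,0.25,0.25,0.25,0.25],
)

```text
time: 40.65
tool_pos: [0.4629, 0.3348, 0.2081]
ee_rot: [0.707, -0.022, 0.022, -0.707]
contact_force: [-0.6, -0.3, -0.6]
opening: 0.748
```

Run:
```python
from h import *
w=look(); go((*rk(-45.5,-41.5),.066),np.radians(77.6))
for p in [(.5521,.3293),(.5458,.2295),(.4622,.3349),(.456,.2351)]:
    q=w[blob(w,.01,.13,p,.02)][:,2]; print(p,len(q),np.median(q) if len(q) else None)
```

```text
catch [ 20.8  20.6 235.  236. ]
tub ([504.1, 281.9, 221.8, 200.0, 86.4], 604)
mould -45 -42 ((-45.667076110839844, -41.257720947265625), (45.85094451904297, 45.935028076171875), 1.5163969993591309) 290
t 40.7 tcp [0.4623 0.3345 0.2067] op 0.748 F [-0.4  0.4 -0.9] 
turn [ 0.002  0.154 -0.002] travel_cm [  7.28  14.07 -41.1 ] q6 -0.98 tool x [ 0.977 -0.215  0.   ] z [0.215 0.977 0.   ]
(0.5521, 0.3293) 176 0.08071548275495855
(0.5458, 0.2295) 180 0.08074394759972192
(0.4622, 0.3349) 61 0.08038757559595067
(0.456, 0.2351) 11 0.010651889789928815
```

carry_out(
  travel=[
    [0,0,0],
    [0.91,0,-5.14],
    [0.91,0,-5.14],
    [0.91,0,-5.14],
    [0.91,0,-5.14],
    [0.91,0,-5.14],
    [0.91,0,-5.14],
    [0.91,0,-5.14],
    [0.91,0,-5.14],
    [0,3,0],
    [0,0,0],
  ],
  turn=[
    [0,0.154,0],
    [0,0,0],
    [0,0,0],
    [0,0,0],
    [0,0,0],
    [0,0,0],
    [0,0,0],
    [0,0,0],
    [0,0,0],
    [0,0,0],
    [0,0,0],
  ],
  claw=[0.24,0.24,0.24,0.24,0.24,0.24,0.24,0.24,0.24,0.24,0.24],
)

```text
time: 42.08
tool_pos: [0.4429, -0.0821, 0.1738]
ee_rot: [-0.702, 0.08, -0.074, 0.704]
contact_force: [-0.3, 0.3, -0.4]
opening: 0.762
```

Run:
```python
from h import *
go((*rk(-45.5,-41.5),.066),np.radians(77.6))
```

```text
t 42.08 tcp [ 0.4429 -0.0821  0.1738] op 0.762 F [-0.3  0.3 -0.4] 
turn [-0.001 -0.002 -0.009] travel_cm [ 0.23 10.78  0.  ] q6 -1.66 tool x [ 0.977 -0.215  0.   ] z [0.215 0.977 0.   ]
```

carry_out(
  travel=[
    [0.2,4,0],
    [0,4,0],
    [0,2.7,0],
    [0,0,0],
    [0,0,0],
    [0,0,0],
    [0,0,0],
    [0,0,0],
    [0,0,0],
    [0,-1,0],
    [0,-2,0],
    [0,-3,0],
    [0,-4,0],
    [0,-4,0],
    [0,0,0],
    [0,-0.2,0],
    [0,0,0],
  ],
  turn=[
    [0,0,0],
    [0,0,0],
    [0,0,0],
    [0,0,0],
    [0,0,0],
    [0,0,0],
    [0,0,0],
    [0,0,0],
    [0,0,0],
    [0,0,0],
    [0,0,0],
    [0,0,0],
    [0,0,0],
    [0,0,0],
    [0,0,0],
    [0,-0.154,0],
    [0,0,0],
  ],
  claw=[0.24,0.24,0.24,0.24,1,1,1,1,1,1,1,1,1,1,1,1,1],
)

```text
time: 44.2
tool_pos: [0.4468, -0.0826, 0.2117]
ee_rot: [-0.707, 0.024, -0.022, 0.707]
contact_force: [-0.8, 0.2, -2.3]
opening: 0.527
```

Run:
```python
from h import *
w=look(); go((.4560,.2351,.066),np.radians(86.4))
m=blob(w,.02,.05,(.56,-.24),.05); print('wedge rear',rect(w,m))
```

```text
catch [ 21.2  20.5 198.  237. ]
tub ([504.0, 282.3, 222.8, 200.3, 86.4], 729)
t 44.25 tcp [ 0.4468 -0.0826  0.2117] op 0.524 F [-0.6 -0.5 -0.9] 
turn [-0.001 -0.003 -0.003] travel_cm [-1.08 14.57 31.76] q6 -1.81 tool x [ 0.998 -0.063  0.   ] z [0.063 0.998 0.   ]
wedge rear ([566.8, -225.6, 56.3, 48.7, 75.2], 209)
```

carry_out(
  travel=[
    [-0.18,0,5.29],
    [-0.18,0,5.29],
    [-0.18,0,5.29],
    [-0.18,0,5.29],
    [-0.18,0,5.29],
    [-0.18,0,5.29],
    [0,0,0],
    [0,0,0],
  ],
  turn=[
    [0,0,0],
    [0,0,0],
    [0,0,0],
    [0,0,0],
    [0,0,0],
    [0,0,0],
    [0,0,0],
    [0,0,0],
  ],
  claw=[1,1,1,1,1,1,1,1],
)

```text
time: 45.25
tool_pos: [0.4563, 0.2344, 0.2122]
ee_rot: [0.707, -0.023, 0.022, -0.706]
contact_force: [0.4, -0.0, -1.9]
opening: 0.525
```

Run:
```python
from h import *
go((.4560,.2351,.066),np.radians(86.4))
```

```text
t 45.25 tcp [0.4563 0.2344 0.2122] op 0.525 F [ 0.4 -0.  -1.9] 
turn [ 0.001 -0.001 -0.002] travel_cm [-0.03 14.62  0.06] q6 -1.14 tool x [ 0.998 -0.063  0.   ] z [0.063 0.998 0.   ]
```

carry_out(
  travel=[
    [0,4,0],
    [0,4,0],
    [0,4,0],
    [0,1.6,0],
    [0,1,0],
    [0,0,0],
    [0,0,0],
    [0,0,0],
    [0,0,0],
    [0,0,0],
    [0,-3,0],
    [0,-5,0],
    [0,-6,0],
    [0,-4,0],
    [0,0,0],
  ],
  turn=[
    [0,0,0],
    [0,0,0],
    [0,0,0],
    [0,0,0],
    [0,0,0],
    [0,0,0],
    [0,0,0],
    [0,0,0],
    [0,0,0],
    [0,0,0],
    [0,0,0],
    [0,0,0],
    [0,0,0],
    [0,0,0],
    [0,0,0],
  ],
  claw=[1,1,1,1,1,1,0.25,0.25,0.25,0.25,0.25,0.25,0.25,0.25,0.25],
)

```text
time: 47.12
tool_pos: [0.4588, 0.2355, 0.2521]
ee_rot: [-0.706, 0.019, -0.025, 0.708]
contact_force: [-0.6, -0.4, -0.1]
opening: 0.751
```

Run:
```python
from h import *
w=look()
for p in [(.5521,.3293),(.5458,.2295),(.4622,.3349),(.456,.2351)]:
    q=w[blob(w,.01,.13,p,.02)][:,2]; print(p,len(q),np.median(q) if len(q) else None)
Q=rackpts(w,.03,.0455,(85,140),(-210,-141)); print('wedge rear',cv2.minAreaRect(Q.astype(np.float32)),Q.min(0),Q.max(0))
go((*rk(112.5,-165),.031),np.radians(77.6-90))
```

```text
catch [ 20.7  20.7 233.  233. ]
tub ([503.9, 281.7, 221.2, 199.9, 86.3], 592)
(0.5521, 0.3293) 176 0.08085359185604624
(0.5458, 0.2295) 176 0.08115637826555655
(0.4622, 0.3349) 0 None
(0.456, 0.2351) 50 0.08033875579620775
wedge rear ((111.46409606933594, -162.60232543945312), (41.253448486328125, 34.662654876708984), 87.51288604736328) [  93.34653281 -183.3681657 ] [ 129.32381442 -141.59892099]
t 47.17 tcp [0.4576 0.235  0.2491] op 0.748 F [ 0.4 -0.9 -1.9] 
turn [ 1.000e-03 -1.417e+00  4.000e-03] travel_cm [-43.63  21.81 -21.41] q6 -1.14 tool x [0.215 0.977 0.   ] z [-0.977  0.215  0.   ]
```

carry_out(
  travel=[
    [0,0,0],
    [0,0,0],
    [0,0,0],
    [0,0,0],
    [0,0,0],
    [0,0,0],
    [0,0,0],
    [0,0,0],
    [0,0,0],
    [0,0,0],
    [4.85,0,2.38],
    [4.85,0,2.38],
    [4.85,0,2.38],
    [4.85,0,2.38],
    [4.85,0,2.38],
    [4.85,0,2.38],
    [4.85,0,2.38],
    [4.85,0,2.38],
    [4.85,0,2.38],
    [0,0,0],
  ],
  turn=[
    [0,0.1725,0],
    [0,0.1725,0],
    [0,0.1725,0],
    [0,0.1725,0],
    [0,0.1725,0],
    [0,0.1725,0],
    [0,0.1725,0],
    [0,0.1725,0],
    [0,0.1725,0],
    [0,0.1725,0],
    [0,0,0],
    [0,0,0],
    [0,0,0],
    [0,0,0],
    [0,0,0],
    [0,0,0],
    [0,0,0],
    [0,0,0],
    [0,0,0],
    [0,0,0],
  ],
  claw=[0.2,0.2,0.2,0.2,0.2,0.2,0.2,0.2,0.2,0.2,0.2,0.2,0.2,0.2,0.2,0.2,0.2,0.2,0.2,0.2],
)

```text
time: 49.68
tool_pos: [0.5712, -0.2404, 0.2439]
ee_rot: [-0.443, 0.554, -0.551, 0.441]
contact_force: [-0.6, 0.9, -1.5]
opening: 0.798
```

Run:
```python
from h import *
w=look()
for p in [(.5521,.3293),(.5458,.2295),(.4622,.3349),(.456,.2351)]:
    q=w[blob(w,.01,.13,p,.02)][:,2]; print(p,len(q),np.median(q) if len(q) else None)
go((*rk(112,-167),.031),np.radians(77.6-90))
```

```text
catch [ 20.7  20.4 232.  239. ]
tub ([504.0, 282.3, 222.5, 200.2, 86.4], 742)
(0.5521, 0.3293) 175 0.08041654768280604
(0.5458, 0.2295) 177 0.0807445950316188
(0.4622, 0.3349) 182 0.08077156136186547
(0.456, 0.2351) 181 0.08056111588283299
t 49.73 tcp [ 0.571  -0.2386  0.2441] op 0.798 F [ 0.9  0.8 -0.1] 
turn [ 0.005 -0.003 -0.002] travel_cm [1.000e-02 2.131e+01 1.000e-01] q6 -0.26 tool x [-0.215 -0.977 -0.   ] z [ 0.977 -0.215  0.   ]
```

carry_out(
  travel=[
    [0,5,0.1],
    [0,5,0],
    [0,5,0],
    [0,4,0],
    [0,1.5,0],
    [0,0.9,0],
    [0,0,0],
    [0,0,0],
    [0,0,0],
    [0,0,0],
    [0,0,0],
    [0,0,0],
  ],
  turn=[
    [0,0,0],
    [0,0,0],
    [0,0,0],
    [0,0,0],
    [0,0,0],
    [0,0,0],
    [0,0,0],
    [0,0,0],
    [0,0,0],
    [0,0,0],
    [0,0,0],
    [0,0,0],
  ],
  claw=[0.2,0.2,0.2,0.2,0.2,0.2,1,1,1,1,1,1],
  squeeze=80,
)

```text
time: 51.22
tool_pos: [0.5741, -0.2385, 0.0355]
ee_rot: [0.442, -0.55, 0.552, -0.443]
contact_force: [-2.5, 0.5, 6.6]
opening: 0.384
```

carry_out(
  travel=[
    [1,0,0],
    [1,0,0],
    [1,0,0],
    [1,0,0],
    [1,0,0],
    [1,0,0],
    [1,0,0],
    [1,0,0],
    [1,0,0],
    [1,0,0],
    [2,0,0],
    [2,0,0],
    [2,0,0],
    [2,0,0],
    [2,0,0],
    [0,0,0],
  ],
  turn=[
    [0,0,0],
    [0,0,0],
    [0,0,0],
    [0,0,0],
    [0,0,0],
    [0,0,0],
    [0,0,0],
    [0,0,0],
    [0,0,0],
    [0,0,0],
    [0,0,0],
    [0,0,0],
    [0,0,0],
    [0,0,0],
    [0,0,0],
    [0,0,0],
  ],
  claw=[1,1,1,1,1,1,1,1,1,1,1,1,1,1,1,1],
)

```text
time: 53.22
tool_pos: [0.5307, -0.436, 0.0355]
ee_rot: [0.443, -0.55, 0.553, -0.442]
contact_force: [-0.8, -3.4, 5.2]
opening: 0.386
```

Run:
```python
from h import *
w=look()
m=blob(w,.02,.05,(.545,-.36),.12); print('wedge',rect(w,m),np.percentile(w[m][:,2],[5,50,95]))
go((*rk(112,-367),.031),np.radians(77.6-90))
```

```text
catch [-1.00e-01 -4.00e-01  2.35e+02  2.36e+02]
tub ([504.1, 282.2, 223.0, 200.4, 86.3], 732)
wedge ([539.1, -371.1, 125.3, 39.5, 87.2], 413) [0.03263238 0.04000129 0.0452583 ]
t 53.27 tcp [ 0.5308 -0.4354  0.0355] op 0.386 F [-0.7 -4.2  6.2] 
turn [-0.004 -0.001  0.004] travel_cm [-0.08  0.45 -0.19] q6 -0.55 tool x [-0.215 -0.977 -0.   ] z [ 0.977 -0.215  0.   ]
```

Catch shut, wedge out. Release and retreat.

carry_out(
  travel=[
    [0,0,0],
    [0,0,0],
    [0,0,0],
    [0,0,0],
    [0,-2,0],
    [0,-5,0],
    [0,-6,0],
    [0,-6,0],
    [0,0,0],
    [0,0,0],
  ],
  turn=[
    [0,0,0],
    [0,0,0],
    [0,0,0],
    [0,0,0],
    [0,0,0],
    [0,0,0],
    [0,0,0],
    [0,0,0],
    [0,0,0],
    [0,0,0],
  ],
  claw=[0.2,0.2,0.2,0.2,0.2,0.2,0.2,0.2,0.2,0.2],
)

```text
time: 54.52
tool_pos: [0.53, -0.4332, 0.2245]
ee_rot: [0.443, -0.551, 0.552, -0.443]
contact_force: [-0.2, 0.4, -1.0]
opening: 0.8
```

Run:
```python
from h import *
w=look()
m=blob(w,.02,.055,(.545,-.36),.12); print('wedge',rect(w,m),np.percentile(w[m][:,2],[5,50,95]))
for p in [(.5521,.3293),(.5458,.2295),(.4622,.3349),(.456,.2351)]:
    q=w[blob(w,.01,.13,p,.02)][:,2]; print(p,len(q),np.median(q))
c=snap('scene','end.png')
w=cloud(c); P=w[blob(w,-.02,.06,(.47,.53),.09)]
c0=P.mean(0);n=np.linalg.svd(P-c0,full_matrices=False)[2][2]; print('lid plane',c0,n)
```

```text
catch [-1.00e-01 -3.00e-01  2.33e+02  2.38e+02]
tub ([503.8, 282.3, 221.8, 200.5, 86.4], 740)
wedge ([541.3, -382.1, 146.7, 34.3, 77.5], 559) [0.03479237 0.04006332 0.04503914]
(0.5521, 0.3293) 176 0.08085826179962019
(0.5458, 0.2295) 182 0.08066824957523333
(0.4622, 0.3349) 179 0.08103842502218361
(0.456, 0.2351) 174 0.08119217786161048
lid plane [0.47077605 0.53072488 0.00712195] [-0.0720655   0.00306132  0.9973952 ]
```

View pics/end.png

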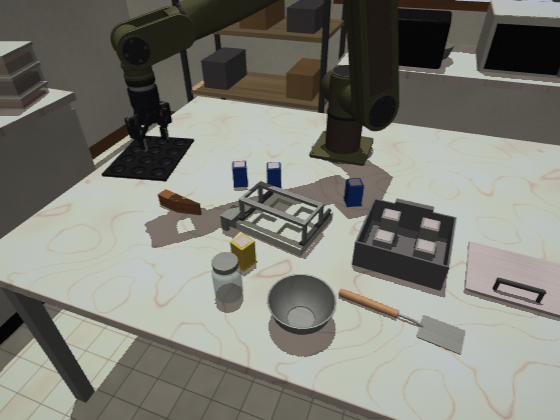

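The picture shows four moulds in the tub (390–430, 215–245), the rack empty and its frame shut, the wedge on the counter (180,203), the lid flat (515,275), and the bystanders unmoved.

```bash
python3 -c "
from h import *
print(order.job_done())"
```

```text
the job is handed in; nothing more can be done
None
```

The job is finished and handed in after about 55 s of robot time. I wedged the hold-down frame open, took the lid off and laid it on the counter, and stood all four moulds in the tub. Then I pulled the wedge out and laid it on the counter.

The last checks before handing in all agreed:

- **Catch:** it read about 20 mm open while wedged and 0 mm (within 0.5 mm) at the end.
- **Moulds:** all four tops were about 81 mm above the counter inside the tub, which means they are standing on its floor.
- **Lid:** it was on the counter, right way up, with a tilt of about 0.07 rad.
- **Wedge:** it was flat on the counter, its top 40 mm up, with its tip about 10 cm from the jaws.
- **Bystanders:** by eye, the jar, bowl and spatula had not moved in the final picture; I did not measure them.

No check failed, and I saw neither a knock to the wedge or tub nor a slackened grip.

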